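# Raise the easel's sliding rest to the red band and lock its cam lever

## Task

On the small table easel, raise the sliding canvas rest up the sloping mast until the upper edge of its grey sleeve lies on the red band, and only then, while holding it there, press the yellow cam lever shut against the sleeve. Finish with the gripper still gripping the rest firmly (sleeve and shut lever), the upper edge on the band and the lever fully shut: do not let go, and leave everything else on the table where it is.

Things in the scene. Friction and masses are not known exactly. Their poses are not given: they have to be found in the camera images.
- easel: Small table easel, fixed: beech base frame 440 mm (its x) by 290 mm (its y), 28 mm high; origin at the centre of its underside, z up. A 20 x 20 mm aluminium mast rises over its centre line at 30 degrees towards +x, axis from x -200, z 45 to x 198, z 275 mm. A fixed clip 90 mm wide crosses the mast at its top end, 100 mm or more up the slope from the band. Nothing of it is above 300 mm.
- rest: Sliding canvas rest on the mast, 0.5 kg (+-20 %): grey sleeve with a beech ledge across. Origin on the mast's axis at the sleeve's upper edge (the edge to set on the band); x up the slope, y level across, z square off the mast's front. Sleeve y and z -14 to 14, x 0 to -62 mm. Starts on its lower stop, slides up to 180 mm; with the lever open it slides back down if let go.
- ledge_underside (a point): On the mast's axis, level with the ledge's lower face (x = -18 mm in the rest's frame; same axes). Ledge: x -18 to -8, y -140 to 140, z -16 to 24 mm in the rest's frame, lip at its outer edge up to z 28, x -18 to 2. Fingers astride the sleeve carry the rest up by pushing this face up the slope (about 2 to 4 N).
- sleeve_grip (a point): Where to grip, on the mast's axis at x = -32 mm in the rest's frame (same axes), just below the ledge, across y: sleeve on the -y side, lever on the +y side. Free on both sides. Sleeve and shut lever are 36 to 38 mm across, sleeve and open lever up to 62 mm.
- mark: Red rubber band round the mast, 12 mm wide along it (x -6 to 6), lying flat: it is no stop, the sleeve slides over it. Origin at the band's centre on the mast's axis, same axes as the rest. It lies 60 to 130 mm up the slope from the rest's upper edge at the start and does not move.
- lever (a joint): Angle (rad) of the yellow cam lever on the sleeve's +y side: 0 fully shut, paddle along the rest's z, flat to the sleeve, outer face at y 22 mm (rounded top edge y 24, z 33); 0.75 widest open. Starts 0.58 to 0.72, top edge swung out to y 48. Paddle 28 mm wide along x, 5 mm thick. Stays where put; needs up to about 12 N at its top edge to shut, then locks the rest on the mast.
- lever_hinge (a point): The lever's hinge, parallel to the mast (rest's x), at (-38, 17.5, -8) mm in the rest's frame.
- lever_tip (a point): Centre of the lever's free edge, 38 mm from the hinge; shut, it lies at (-38, 20, 30) mm in the rest's frame.
- ink_pot: Bystander: green glass ink pot with brass cap, 52 mm across, 50 mm high, standing beside the mast, under one half of the ledge's path. Origin at the centre of its underside.
- blue_tin: Bystander: blue tin, 90 mm across, 120 mm high, upright.
- paste_jar: Bystander: white paste jar with black lid, 84 mm across, 130 mm high, upright.
- tape: Bystander: roll of brown tape lying flat, 90 mm across, 24 mm high.
- brush: Bystander: paste brush lying on the table, 200 mm long.
- booklet: Bystander: bound booklet lying flat, 150 x 210 x 18 mm.
- iron: Bystander: pink and white clothes iron standing on its heel, 245 mm high.

How it is judged:
By the outcome, as a careful person would: the job done as asked, in the order asked, and still so for the second after the job is handed in, while the arm keeps its last pose, push and grip.
It also fails if it takes over 45 s, if anything falls off the work surface, if the arm or the gripper's body presses on something with over 40 N, if the wrist force passes 120 N, or if a joint passes its speed limit or range.

## Robot

A 6-joint arm with a two-finger parallel gripper is mounted at the origin on the work surface. World frame = base frame: x ahead of the robot, y to its left, z up, the work surface at z = 0. Lengths are in m, angles in rad, forces in N, time in s.
With the tool pointing down it reaches from about 0.275 to 0.75 m from the base axis. Payload 10.2 kg.
Tool frame: the origin (TCP) lies midway between the tips of the shut fingers; the grasp point (between the pads) lies 19 mm behind it; z points along the fingers, y is the line along which they close (so a half turn about z gives the same grasp; the last joint's range is limited). The gripper opens to 85 mm and grips with 20 to 120 N. Pads are 22 mm wide; open, the fingers measure 114 mm over their backs; the gripper's body (76 mm by 85 mm) begins 54 mm behind the grasp point. The pads swing forward as they close: fully open they stand 13 mm farther back than shut.
Start: joints at [-1.56, 0.313, 1.498, -0, 1.331, -0.223], TCP at [0.122, -0.511, 0.231] pointing down, gripper open.
Joint ranges: [-2.94, 2.94], [-0.97, 2.17], [0.19, 2.56], [-1.23, 4.37], [0.02, 3.11], [-2.88, 2.88]. Speed limits (rad/s): [2.39, 2.39, 3.01, 3.14, 3.14, 3.14].

## Interface

Orientations are given as a unit quaternion [w, x, y, z].
In Python, from workcell import ctrl, capture, workorder gives the robot as it stands.
- The arm moves only by the shell command python3 -m pendant 'ROWS' [FORCE]. ROWS is JSON, a list of rows, each a list of 3 entries, a list of its own where there are three numbers: the finger opening in mm, from 0 to 85.4, then the shift along the tool's x, y, z in mm, then the turn about the tool's z in degrees. A call has 1 to 12 rows; each row is the pose to reach, as a shift and turn from the pose commanded when the call began, along the tool's axes at that moment; what a row does not reach only later rows make up. A row lasts 1/10 s, in which the tool goes at most 50 mm and 8.59 degrees, less where a joint would pass 70% of its speed; a pose out of reach is approached as far as the arm can. A call with a gripper value outside its range is refused whole. The fingers move at their own pace and stop on an object; FORCE is the grip in N (left out, the last holds). Time passes only in rows, so rows that repeat a pose let the fingers close. It gives the time, the measured TCP pose, the force, the opening and the grip force at its end, in the units of the state.
- ctrl.observe(): the state, without advancing time (a new reading comes with each control period).
- capture(name): name is "side" or "top"; returns a dict with "image" (400x640x3 uint8, red, green, blue), "vfov" (degrees; the focal length in pixels is half the picture's height over the tangent of half this angle, whatever the lens; pixels are square), "cx", "cy" (the principal point, pixels), "dist" ([k1, k2, p1, p2, k3] as OpenCV has them; the pictures are not rectified), "R" (3x3) and "t" (3): a world point X has camera coordinates R X + t. Camera axes: x right, y down, z forward; pixel columns grow to the right and rows downward; lengths in m; the calibration is good to about 2 mm. A picture is of the moment at which its call begins. There is no depth.
- workorder.sign_off(): hands the job in; it is judged then, once.
The state is a dict: "time_s": time; "q": joint angles; "joint_velocities": joint speeds; "joint_torque": joint torques, N m; "position": TCP position; "orientation": TCP orientation; "contact_force": force on the tool from outside, world axes, zero at the start; "ft_torque": the same for the moment, N m; "gripper_width": opening from 0.0 (shut) to 1.0 (fully open); "grip_force": force on a finger pad.
Only numpy, scipy, OpenCV 4.12 (cv2) and the standard library are available. Lean on these libraries where they do the work, as an engineer would, in place of code of your own. Each camera call takes 0.05 s, during which the arm holds its last target. There are 200 camera calls.

## Working session

There is one attempt and no reset: what is moved stays moved. The work goes in short steps, Python scripts to look and compute and a shell command to move; the robot and the scene stay as the last step left them, time stands still between calls to the robot, and variables do not carry over. Pictures are saved under pics/ and viewed, at most 10 in all, crops included, and the job is handed in when it is done.

```bash
mkdir -p pics; cat > h.py <<'E'
import numpy as np,cv2
from workcell import ctrl,capture,workorder
from scipy.spatial.transform import Rotation as Ro
def K(c):
    f=200/np.tan(np.radians(c["vfov"])/2); return np.array([[f,0,c["cx"]],[0,f,c["cy"]],[0,0,1.]])
def ray(c,px):
    u=cv2.undistortPoints(np.array([[px]],float),K(c),np.array(c["dist"],float))[0,0]
    R=np.array(c["R"]);o=-R.T@np.array(c["t"]);d=R.T@np.array([u[0],u[1],1]);return o,d/np.linalg.norm(d)
def plane(c,px,z):
    o,d=ray(c,px);return o+d*(z-o[2])/d[2]
def two(r1,r2):
    (o1,d1),(o2,d2)=r1,r2
    s=np.linalg.lstsq(np.c_[d1,-d2],o2-o1,rcond=None)[0];a=o1+s[0]*d1;b=o2+s[1]*d2
    return (a+b)/2,np.linalg.norm(a-b)*1000
def proj(c,X):
    R=np.array(c["R"]);return cv2.projectPoints(np.array(X,float).reshape(-1,1,3),cv2.Rodrigues(R)[0],np.array(c["t"],float),K(c),np.array(c["dist"],float))[0][:,0]
def save(c,n): cv2.imwrite("pics/"+n,c["image"][:,:,::-1])
E
python3 - <<'E'
from h import *
for n in("side","top"):
    c=capture(n);save(c,n+"0.png");np.save(n+"0.npy",c,allow_pickle=True);print(n,c["vfov"],c["dist"],-np.array(c["R"]).T@np.array(c["t"]))
s=ctrl.observe();print(s)
E
```

```text
side 53.14241517652567 [-0.01096223  0.          0.          0.          0.        ] [ 0.31903123 -1.09780549  0.86187435]
top 54.48582376679707 [0.02269857 0.         0.         0.         0.        ] [ 0.34618255 -0.0370633   1.3670164 ]
{'time_s': 0.1, 'q': array([-1.56044968e+00,  3.13381018e-01,  1.49833555e+00, -3.07783345e-05,
        1.33098333e+00, -2.23439931e-01]), 'joint_velocities': array([ 0.00116769, -0.00121324, -0.00315736,  0.00019064,  0.00146426,
       -0.00023244]), 'joint_torque': array([ 3.84469560e-03, -4.12893891e+01, -2.60139388e+01, -9.92312357e-05,
        3.05406473e-03, -3.43547970e-05]), 'position': array([ 0.12158079, -0.51050385,  0.23080859]), 'orientation': array([-5.52070354e-04,  9.93175176e-01,  1.16630888e-01,  4.40128572e-05]), 'contact_force': array([-0.32603486, -0.43842523, -0.18595152]), 'ft_torque': array([-0.035788  , -0.04489601, -0.00135124]), 'grip_force': 0.0, 'gripper_width': 0.9974098062820823}
```

View pics/side0.png

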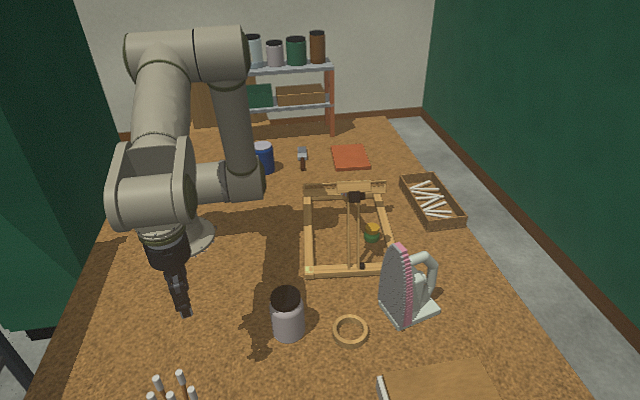

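View pics/top0.png

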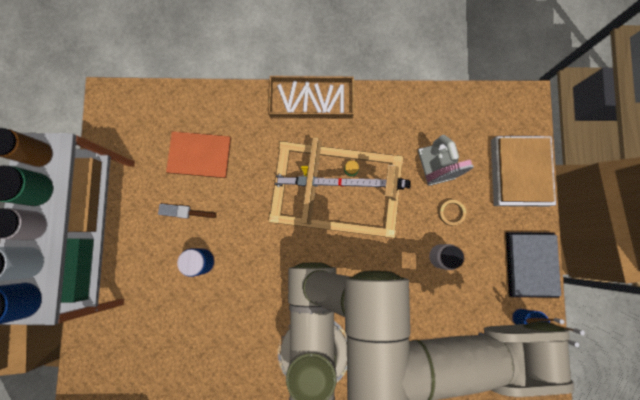

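The side view shows the easel at about (350,230). The top view shows the mast running from (275,181) to (405,184), with the band at (341,182) and the ledge at x≈312. I'll crop in for detail.

```bash
python3 - <<'E'
from h import *
a=cv2.imread("pics/side0.png")[165:290,290:410];b=cv2.imread("pics/top0.png")[130:245,262:418]
A=cv2.resize(a,None,fx=4.7,fy=4.7,interpolation=2)
B=cv2.resize(b,None,fx=5.1,fy=5.1,interpolation=2)
cv2.imwrite("pics/sc.png",A);cv2.imwrite("pics/tc.png",B);print(A.shape,B.shape)
E
```

```text
(588, 564, 3) (586, 796, 3)
```

View pics/sc.png

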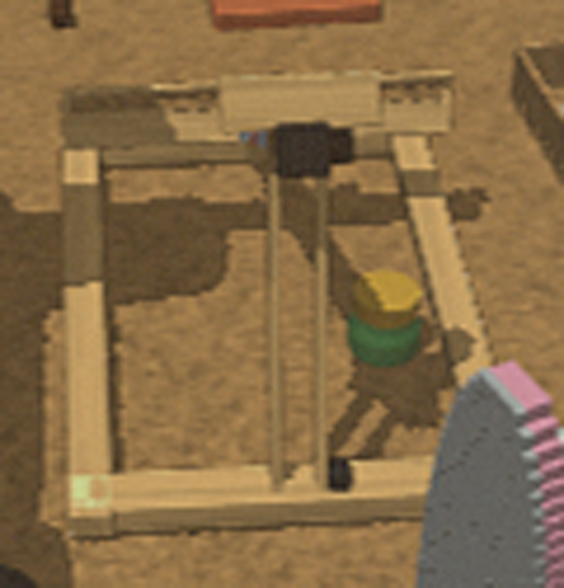

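View pics/tc.png

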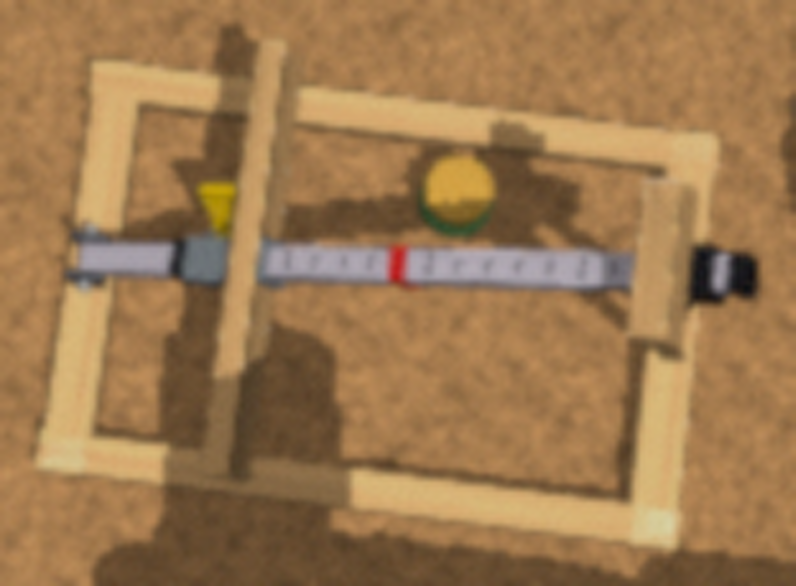

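```bash
cat > m.py <<'E'
from h import *
T=np.load("top0.npy",allow_pickle=True).item();S=np.load("side0.npy",allow_pickle=True).item()
cr=np.array([[95,62],[718,135],[675,545],[38,468]])/5.1+[262-.4,130-.4]
P=np.array([plane(T,p,.028) for p in cr])
print(P.round(3),[np.linalg.norm(P[i]-P[i-3]).round(3) for i in range(4)])
O=P[:,:2].mean(0);ex=(P[1]+P[2]-P[0]-P[3])[:2];ex/=np.linalg.norm(ex);ex=np.r_[ex,0]
ey=np.cross([0,0,1],ex);O=np.r_[O,0]
u=np.cos(np.pi/6)*ex+[0,0,.5];n=np.cross(u,ey)
A=O-.2*ex+[0,0,.045]
def hit(c,px,off,nn=n):   # ray with plane offset 'off' along n above mast axis
    o,d=ray(c,px);t=((A+off*nn-o)@nn)/(d@nn);X=o+t*d;return (X-A)@u,(X-A)@ey
E
cat >m1.py <<'E'
from m import *
print("O",O,"ex",ex,"ey",ey)
I=T["image"].astype(int)[130:245,262:418];r,g,b=I[...,0],I[...,1],I[...,2]
ys,xs=np.where((r>150)&(g<90)&(b<90)&(np.arange(115)[:,None]>40)&(np.arange(115)[:,None]<65));px=[xs.mean()+262,ys.mean()+130];print("band",len(xs),px,hit(T,px,.0105))
ys,xs=np.where((r>150)&(g>130)&(b<60)&(np.arange(156)<55));print("lever",len(xs),xs.min()+262,xs.max()+262,ys.min()+130,ys.max()+130)
# crop px: sleeve low edge, ledge faces, mast centre ends
f=lambda p:np.array(p)/5.1+[262-.4,130-.4]
print("sleeve low",hit(T,f([187,259]),.014),"stop",hit(T,f([177,259]),.012))
print("sleeve top edge",hit(T,f([272,265]),.014))
for p in([262,40],[287,42],[212,470],[240,475]):print("ledge end",hit(T,f(p),.026))
for p in([90,259],[500,268],[600,270]):print("mast",hit(T,f(p),.01))
y,x=[202,186]
print("lever tip L/R",hit(T,f([199,184]),.025),hit(T,f([237,184]),.025))
print("pot",plane(T,f([458,187]),.05), ((plane(T,f([458,187]),.05)-O)@np.c_[ex,ey]))
E
python3 m1.py
```

```text
[[ 0.716  0.127  0.028]
 [ 0.668 -0.304  0.028]
 [ 0.387 -0.271  0.028]
 [ 0.434  0.159  0.028]] [np.float64(0.434), np.float64(0.284), np.float64(0.432), np.float64(0.284)]
O [ 0.5514029  -0.07248079  0.        ] ex [-0.11046818 -0.99387966  0.        ] ey [ 0.99387966 -0.11046818  0.        ]
band 19 [np.float64(339.42105263157896), np.float64(180.8421052631579)] (np.float64(0.24345984039062335), np.float64(0.0017667681421194084))
lever 31 301 307 166 173
sleeve low (np.float64(0.09084434781394207), np.float64(-5.442461938870782e-05)) stop (np.float64(0.08155843405299498), np.float64(0.00021492497414377868))
sleeve top edge (np.float64(0.15628681229863964), np.float64(-0.0028263694398908464))
ledge end (np.float64(0.13518519927251346), np.float64(0.14107065533740512))
ledge end (np.float64(0.15429438157750194), np.float64(0.1389635383650576))
ledge end (np.float64(0.13892527698427545), np.float64(-0.13565334032357282))
ledge end (np.float64(0.15992961617327422), np.float64(-0.13726035001114867))
mast (np.float64(0.009384937707501751), np.float64(-0.0005683517904789511))
mast (np.float64(0.3130029738834959), np.float64(-0.000966688984358862))
mast (np.float64(0.3765200065546418), np.float64(-0.00095085661012307))
lever tip L/R (np.float64(0.10030995103976667), np.float64(0.047010245185093155)) (np.float64(0.12951825653700938), np.float64(0.04692094017643552))
pot [ 0.62571418 -0.12368979  0.05      ] [0.04268655 0.07951343]
```

```bash
cat >> h.py <<'E'
def go(X,ydir=None):
    s=ctrl.observe();q=s["orientation"];R=Ro.from_quat([q[1],q[2],q[3],q[0]]).as_matrix()
    d=R.T@(np.array(X)-s["position"])*1000
    a=None
    if ydir is not None:
        v=R.T@ydir;a=np.degrees(np.arctan2(-v[0],v[1]))
    print("t",s["time_s"],"pos",s["position"].round(4),"F",s["contact_force"].round(1),"w",round(s["gripper_width"]*85.4,1),"grip",s["grip_force"],"shift mm",d.round(1),"turn",a)
E
cat > tgt.py <<'E'
import sys
from m import *
sx,h,y,v=[float(a) for a in sys.argv[1:5]]  # rest origin s, TCP offset h,y,v (m)
X=A+sx*u+h*ex+y*ey+[0,0,v];print("target",X.round(4));go(X,ey)
E
python3 tgt.py .154 -.055 .017 .24|tail -2
```

```text
target [0.5817 0.0465 0.362 ]
t 0.1 pos [ 0.1216 -0.5105  0.2308] F [-0.3 -0.4 -0.2] w 85.2 grip 0.0 shift mm [ 576.7 -435.4 -130.6] turn -70.26229616854073
```

```bash
python3 -m pendant '[[85,[0,0,-50],0],[85,[0,0,-100],0],[85,[40,-30,-130],-6],[85,[80,-60,-130],-14],[85,[120,-90,-130],-22],[85,[160,-120,-130],-30],[85,[200,-150,-130],-38],[85,[240,-180,-130],-46],[85,[280,-210,-130],-54],[85,[320,-240,-130],-62],[85,[360,-270,-130],-70],[85,[400,-300,-130],-70]]'; python3 tgt.py .154 -.055 .017 .24|tail -2
```

```text
time_s: 1.3
position: [0.4375, -0.1298, 0.3612]
orientation: [-0.0, 0.745, 0.667, -0.0]
contact_force: [0.6, -1.5, -0.2]
gripper_width: 0.996
grip_force: 0.0
target [0.5817 0.0465 0.362 ]
t 1.3 pos [ 0.4375 -0.1298  0.3612] F [ 0.6 -1.5 -0.2] w 85.1 grip 0.0 shift mm [191.3 123.8  -0.8] turn -0.0325908019114321
```

```bash
python3 -m pendant '[[85,[40,25,0],0],[85,[80,50,0],0],[85,[120,80,0],0],[85,[160,105,0],0],[85,[188,121,0],0],[85,[188,121,0],0],[85,[188,121,0],0]]'; python3 tgt.py .154 -.055 .017 -.034|tail -2
python3 - <<'E'
from m import *
for n in("side","top"):
    c=capture(n);save(c,n+"1.png")
a=cv2.imread("pics/side1.png")[90:290,240:440];b=cv2.imread("pics/top1.png")[90:290,210:410]
cv2.imwrite("pics/v1.png",cv2.resize(np.hstack([a,b]),None,fx=2,fy=2,interpolation=2))
E
```

```text
time_s: 2.0
position: [0.5784, 0.0412, 0.3606]
orientation: [-0.0, 0.746, 0.666, -0.001]
contact_force: [0.1, -0.2, -0.6]
gripper_width: 0.995
grip_force: 0.0
target [0.5817 0.0465 0.088 ]
t 2.0 pos [0.5784 0.0412 0.3606] F [ 0.1 -0.2 -0.6] w 85.0 grip 0.0 shift mm [  5.8   3.1 272.6] turn -0.208624371150938
[[ 0.716  0.127  0.028]
 [ 0.668 -0.304  0.028]
 [ 0.387 -0.271  0.028]
 [ 0.434  0.159  0.028]] [np.float64(0.434), np.float64(0.284), np.float64(0.432), np.float64(0.284)]
```

View pics/v1.png

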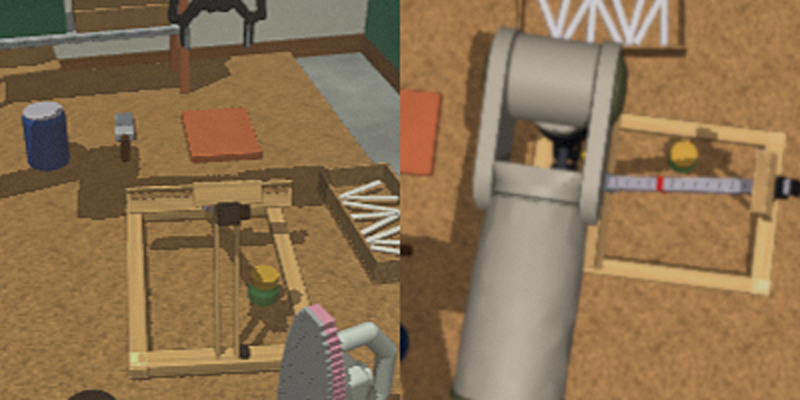

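The gripper is above the rest, with its fingers across the mast; the band is visible at about (658,183) in the right half. I'll descend now.

```bash
python3 -m pendant '[[85,[5,3,30],0],[85,[5,3,60],0],[85,[5,3,90],0],[85,[5,3,120],0],[85,[5,3,150],0],[85,[5,3,170],0],[85,[5,3,190],0],[85,[5,3,205],0],[85,[5,3,220],0],[85,[5,3,220],0]]'; python3 tgt.py .154 -.055 .017 -.034|tail -1
python3 - <<'E'
from m import *
c=capture("top");save(c,"top2.png");d=capture("side");save(d,"side2.png")
a=cv2.imread("pics/side2.png")[130:280,280:430];b=cv2.imread("pics/top2.png")[110:260,240:390]
cv2.imwrite("pics/v2.png",cv2.resize(np.hstack([a,b]),None,fx=2.66,fy=2.66,interpolation=2))
E
```

```text
time_s: 3.1
position: [0.5808, 0.0446, 0.14]
orientation: [-0.001, 0.747, 0.665, -0.001]
contact_force: [0.8, 0.1, 1.3]
gripper_width: 0.997
grip_force: 0.0
t 3.1 pos [0.5808 0.0446 0.14  ] F [0.8 0.1 1.3] w 85.1 grip 0.0 shift mm [ 2.   0.9 52. ] turn -0.35752214795275317
[[ 0.716  0.127  0.028]
 [ 0.668 -0.304  0.028]
 [ 0.387 -0.271  0.028]
 [ 0.434  0.159  0.028]] [np.float64(0.434), np.float64(0.284), np.float64(0.432), np.float64(0.284)]
```

View pics/v2.png

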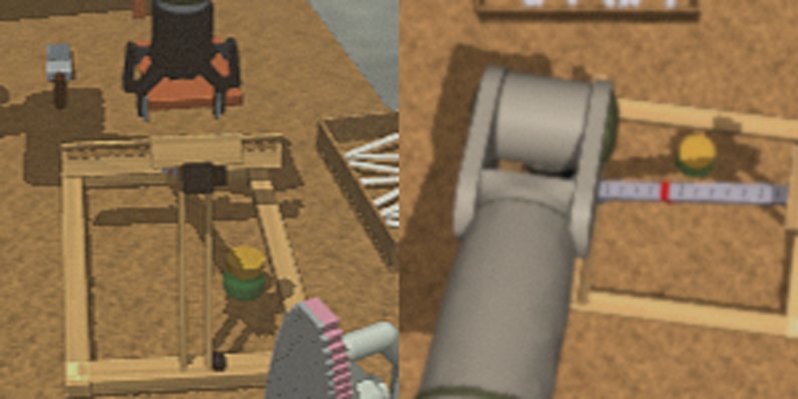

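```bash
python3 - <<'E'
from m import *
p=ctrl.observe()["position"]
X=[p+s*.0425*ey+[0,0,.013] for s in(-1,1)]
print((proj(S,X)-[280,130])*2.66)
E
python3 -m pendant '[[85,[2,1,12],0],[85,[2,1,25],0],[85,[2,1,38],0],[85,[2,1,52],0],[85,[2,1,52],0],[85,[2,1,52],0]]'; python3 tgt.py .154 -.055 .017 -.034|tail -1
```

```text
[[ 0.716  0.127  0.028]
 [ 0.668 -0.304  0.028]
 [ 0.387 -0.271  0.028]
 [ 0.434  0.159  0.028]] [np.float64(0.434), np.float64(0.284), np.float64(0.432), np.float64(0.284)]
[[148.3918289  116.8276112 ]
 [214.42366506 113.83074006]]
time_s: 3.8
position: [0.5832, 0.0475, 0.089]
orientation: [-0.0, 0.747, 0.665, -0.0]
contact_force: [-0.1, 0.6, -0.1]
gripper_width: 1.0
grip_force: 0.0
t 3.8 pos [0.5832 0.0475 0.089 ] F [-0.1  0.6 -0.1] w 85.4 grip 0.0 shift mm [-1.2 -1.3  1. ] turn -0.2625803935932648
```

```bash
python3 -m pendant '[[85,[-4,-1,-2],0],[85,[-9,-1,-5],0],[85,[-13,-1,-7.5],0],[85,[-17,-1,-10],0],[85,[-21,-1,-12],0],[85,[-26,-1,-15],0],[85,[-30,-1,-17.5],0],[85,[-35,-1,-20],0],[85,[-39,-1,-22.5],0],[85,[-43,-1,-25],0],[85,[-43,-1,-25],0]]'; python3 tgt.py .204 -.055 .017 -.034|tail -1
python3 - <<'E'
from m import *
c=capture("top");save(c,"top3.png");d=capture("side");save(d,"side3.png")
a=cv2.imread("pics/side3.png")[130:280,280:430];b=cv2.imread("pics/top3.png")[110:260,240:390]
cv2.imwrite("pics/v3.png",cv2.resize(np.hstack([a,b]),None,fx=2.66,fy=2.66,interpolation=2))
E
```

```text
time_s: 4.9
position: [0.5773, 0.0043, 0.1147]
orientation: [0.0, 0.747, 0.665, -0.0]
contact_force: [1.2, 3.1, 1.6]
gripper_width: 1.0
grip_force: 1.7
t 4.9 pos [0.5773 0.0043 0.1147] F [1.2 3.1 1.6] w 85.4 grip 1.7039278149604797 shift mm [-0.8 -0.3  1.7] turn -0.29057375912715805
[[ 0.716  0.127  0.028]
 [ 0.668 -0.304  0.028]
 [ 0.387 -0.271  0.028]
 [ 0.434  0.159  0.028]] [np.float64(0.434), np.float64(0.284), np.float64(0.432), np.float64(0.284)]
```

View pics/v3.png

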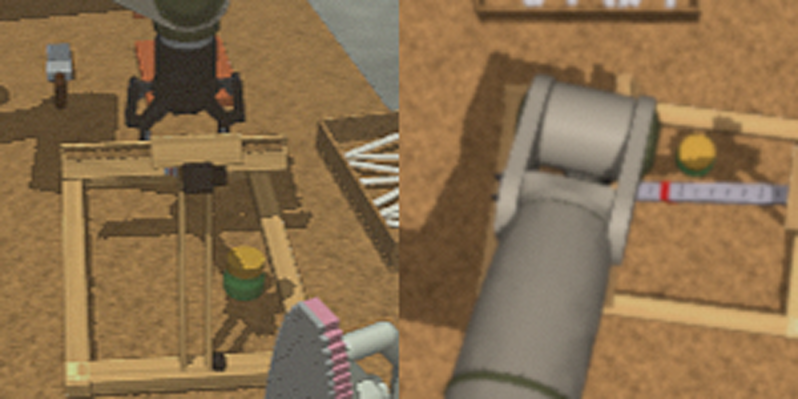

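```bash
cat > led.py <<'E'
import sys
from m import *
# ledge's +y end: rows of background differencing along the image, upper (right) lip edge; lip z 26 mm
def edge(img,ref=None):
    out=[]
    for yy in (.126,.130,.134):
        ss=np.arange(.10,.30,.0005);P=np.array([A+s*u+yy*ey+.028*n for s in ss])
        p=proj(T,P).astype(np.float32)
        g=cv2.remap(cv2.cvtColor(img,cv2.COLOR_BGR2HSV)[...,1:],p[:,0][None],p[:,1][None],1)[0].astype(float)
        out.append(g)
    return ss,np.mean(out,0)
for f in sys.argv[1:]:
    ss,g=edge(cv2.imread(f));print(f);print([(round(s,3),int(a),int(b)) for s,(a,b) in list(zip(ss,g))[0:400:8] if .13<s<.28])
E
python3 led.py pics/top0.png pics/top3.png | tail -4
```

```text
pics/top0.png
[(np.float64(0.132), 129, 135), (np.float64(0.136), 126, 167), (np.float64(0.14), 124, 187), (np.float64(0.144), 124, 195), (np.float64(0.148), 122, 196), (np.float64(0.152), 118, 186), (np.float64(0.156), 121, 165), (np.float64(0.16), 128, 153), (np.float64(0.164), 130, 154), (np.float64(0.168), 132, 157), (np.float64(0.172), 136, 164), (np.float64(0.176), 135, 169), (np.float64(0.18), 136, 168), (np.float64(0.184), 136, 167), (np.float64(0.188), 137, 167), (np.float64(0.192), 135, 167), (np.float64(0.196), 135, 163), (np.float64(0.2), 136, 163), (np.float64(0.204), 137, 166), (np.float64(0.208), 136, 169), (np.float64(0.212), 135, 170), (np.float64(0.216), 136, 167), (np.float64(0.22), 134, 165), (np.float64(0.224), 135, 166), (np.float64(0.228), 135, 165), (np.float64(0.232), 135, 167), (np.float64(0.236), 135, 163), (np.float64(0.24), 136, 157), (np.float64(0.244), 136, 162), (np.float64(0.248), 136, 169), (np.float64(0.252), 135, 173), (np.float64(0.256), 135, 175), (np.float64(0.26), 136, 166), (np.float64(0.264), 135, 169), (np.float64(0.268), 135, 177), (np.floa
[... 507 characters left out ...]
at64(0.188), 123, 175), (np.float64(0.192), 126, 151), (np.float64(0.196), 129, 146), (np.float64(0.2), 132, 152), (np.float64(0.204), 134, 160), (np.float64(0.208), 136, 165), (np.float64(0.212), 136, 166), (np.float64(0.216), 135, 164), (np.float64(0.22), 135, 163), (np.float64(0.224), 136, 161), (np.float64(0.228), 135, 162), (np.float64(0.232), 136, 163), (np.float64(0.236), 136, 159), (np.float64(0.24), 134, 155), (np.float64(0.244), 135, 160), (np.float64(0.248), 135, 166), (np.float64(0.252), 137, 170), (np.float64(0.256), 136, 170), (np.float64(0.26), 136, 163), (np.float64(0.264), 136, 166), (np.float64(0.268), 136, 173), (np.float64(0.272), 135, 178), (np.float64(0.276), 136, 175)]
```

```bash
python3 -m pendant '[[85,[-4,0,-2.3],0],[85,[-9,0,-5],0],[85,[-14,0,-8],0],[85,[-18,0,-10.4],0],[85,[-23,0,-13.3],0],[85,[-28,0,-16],0],[85,[-33,0,-19],0],[85,[-38,0,-22],0],[85,[-43,0,-25],0],[85,[-47,0,-27],0],[85,[-47,0,-27],0],[85,[-47,0,-27],0]]'; python3 tgt.py .243 -.0416 .004 -.034|tail -1
python3 - <<'E'
from m import *
c=capture("top");save(c,"top4.png");d=capture("side");save(d,"side4.png")
a=cv2.imread("pics/side4.png")[120:270,280:430];b=cv2.imread("pics/top4.png")[110:260,260:410]
cv2.imwrite("pics/v4.png",cv2.resize(np.hstack([a,b]),None,fx=2.66,fy=2.66,interpolation=2))
E
python3 led.py pics/top4.png | tail -1
```

```text
time_s: 6.2
position: [0.5719, -0.0418, 0.1415]
orientation: [0.0, 0.747, 0.665, 0.0]
contact_force: [2.1, 3.5, 1.6]
gripper_width: 0.993
grip_force: 2.0
t 6.2 pos [ 0.5719 -0.0418  0.1415] F [2.1 3.5 1.6] w 84.8 grip 1.9663234893232584 shift mm [ -1.7 -13.    8.9] turn -0.26915156838326504
[[ 0.716  0.127  0.028]
 [ 0.668 -0.304  0.028]
 [ 0.387 -0.271  0.028]
 [ 0.434  0.159  0.028]] [np.float64(0.434), np.float64(0.284), np.float64(0.432), np.float64(0.284)]
[(np.float64(0.132), 39, 147), (np.float64(0.136), 40, 144), (np.float64(0.14), 40, 138), (np.float64(0.144), 40, 122), (np.float64(0.148), 41, 100), (np.float64(0.152), 43, 99), (np.float64(0.156), 45, 110), (np.float64(0.16), 51, 113), (np.float64(0.164), 59, 112), (np.float64(0.168), 70, 117), (np.float64(0.172), 80, 119), (np.float64(0.176), 83, 109), (np.float64(0.18), 93, 103), (np.float64(0.184), 97, 101), (np.float64(0.188), 108, 99), (np.float64(0.192), 115, 97), (np.float64(0.196), 123, 94), (np.float64(0.2), 130, 95), (np.float64(0.204), 132, 98), (np.float64(0.208), 135, 108), (np.float64(0.212), 136, 133), (np.float64(0.216), 135, 154), (np.float64(0.22), 133, 161), (np.float64(0.224), 130, 167), (np.float64(0.228), 125, 179), (np.float64(0.232), 123, 188), (np.float64(0.236), 123, 192), (np.float64(0.24), 122, 186), (np.float64(0.244), 122, 161), (np.float64(0.248), 127, 152), (np.float64(0.252), 134, 159), (np.float64(0.256), 135, 163), (np.float64(0.26), 136, 161), (np.float64(0.264), 135, 166), (np.float64(0.268), 136, 172), (np.float64(0.272), 135, 177), (np.float64(0.276), 136, 175)]
```

View pics/v4.png

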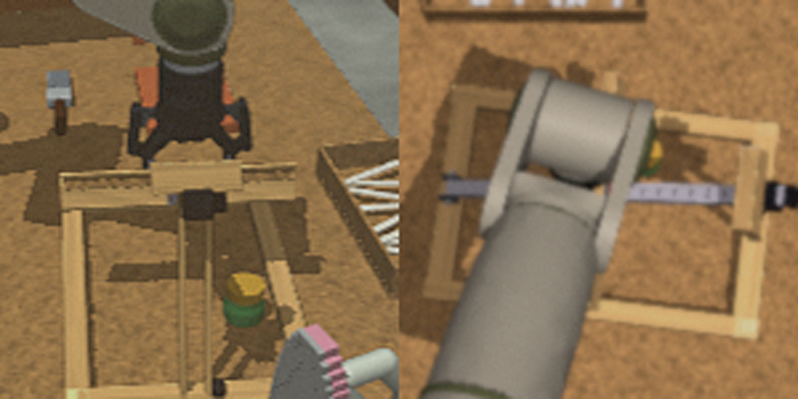

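The side view shows the ledge raised to about (178,185), with the fingers behind it. The band itself is hidden by the arm in the top view. The ledge edge measures s=0.242 against the band's 0.2435, so I'll raise it another 1.5 mm, lower the fingers for grip depth, and partly close.

```bash
python3 -m pendant '[[85,[-1,0,1],0],[85,[-1.5,0,3],0],[85,[-1.5,0,5],0],[85,[-1.5,0,7],0],[66,[-1.5,0,8],0],[66,[-1.5,0,8],0],[66,[-1.5,0,8],0],[66,[-1.5,0,8],0]]' 60; python3 tgt.py .243 -.0416 .004 -.034|tail -1
python3 - <<'E'
from m import *
c=capture("top");save(c,"top5.png")
E
python3 led.py pics/top5.png | tail -1 | tr '(' '\n' | grep -E "^0.2[34]"
```

```text
time_s: 7.1
position: [0.5726, -0.042, 0.135]
orientation: [0.001, 0.746, 0.665, 0.002]
contact_force: [2.2, 11.3, 13.0]
gripper_width: 0.773
grip_force: 1.6
t 7.1 pos [ 0.5726 -0.042   0.135 ] F [ 2.2 11.3 13. ] w 66.0 grip 1.6062477556988597 shift mm [ -1.5 -13.7   2.5] turn -0.22141827634688277
[[ 0.716  0.127  0.028]
 [ 0.668 -0.304  0.028]
 [ 0.387 -0.271  0.028]
 [ 0.434  0.159  0.028]] [np.float64(0.434), np.float64(0.284), np.float64(0.432), np.float64(0.284)]
0.232), 123, 189), 
0.236), 122, 193), 
0.24), 121, 187), 
0.244), 125, 160), 
0.248), 131, 152),
```

```bash
python3 -m pendant '[[66,[-1.2,0,-1.2],0],[66,[-2.2,0,-1.8],0],[66,[-2.2,0,-1.8],0],[66,[-2.2,0,-1.8],0]]'; python3 tgt.py .243 -.0416 .004 -.034|tail -1
python3 - <<'E'
from m import *
c=capture("top");save(c,"top6.png")
E
python3 led.py pics/top6.png | tail -1 | tr '(' '\n' | grep -E "^0.2[34]"
```

```text
time_s: 7.55
position: [0.5722, -0.0446, 0.1365]
orientation: [0.001, 0.746, 0.665, 0.001]
contact_force: [3.2, 8.7, 11.0]
gripper_width: 0.773
grip_force: 1.3
t 7.55 pos [ 0.5722 -0.0446  0.1365] F [ 3.2  8.7 11. ] w 66.1 grip 1.2595611484721303 shift mm [  1.1 -13.6   4. ] turn -0.2317991170353216
[[ 0.716  0.127  0.028]
 [ 0.668 -0.304  0.028]
 [ 0.387 -0.271  0.028]
 [ 0.434  0.159  0.028]] [np.float64(0.434), np.float64(0.284), np.float64(0.432), np.float64(0.284)]
0.232), 124, 184), 
0.236), 124, 190), 
0.24), 123, 193), 
0.244), 119, 188), 
0.248), 122, 160),
```

```bash
python3 -m pendant '[[66,[1,0,0.3],0],[66,[1.5,0,0.5],0],[66,[1.5,0,0.5],0],[66,[1.5,0,0.5],0]]'|grep force; 
python3 - <<'E'
from m import *
c=capture("top");save(c,"top7.png")
E
python3 led.py pics/top7.png | tail -1 | tr '(' '\n' | grep -E "^0.2[34]"; python3 tgt.py .243 -.0416 .004 -.034|tail -1
```

```text
contact_force: [3.1, 8.6, 9.5]
grip_force: 1.3
[[ 0.716  0.127  0.028]
 [ 0.668 -0.304  0.028]
 [ 0.387 -0.271  0.028]
 [ 0.434  0.159  0.028]] [np.float64(0.434), np.float64(0.284), np.float64(0.432), np.float64(0.284)]
0.232), 122, 187), 
0.236), 123, 192), 
0.24), 123, 189), 
0.244), 123, 169), 
0.248), 127, 156), 
t 8.05 pos [ 0.5723 -0.0432  0.1357] F [ 2.7  8.7 10.6] w 65.7 grip 1.3344256393611431 shift mm [ -0.4 -13.6   3.2] turn -0.23477925195663107
```

```bash
python3 -m pendant '[[63,[0,-1.7,-0.3],0],[60,[0,-3.4,-0.6],0],[56,[0,-5.1,-1],0],[53,[0,-6.8,-1.2],0],[50,[0,-8.5,-1.5],0],[47,[0,-10.2,-1.8],0],[46,[0,-11,-2],0],[46,[0,-11,-2],0]]' 60|grep -E "force|width"; 
python3 - <<'E'
from m import *
c=capture("top");save(c,"top8.png")
E
python3 led.py pics/top8.png | tail -1 | tr '(' '\n' | grep -E "^0.2[34]"; python3 tgt.py .243 -.0416 .004 -.034|tail -1
```

```text
contact_force: [8.0, 11.3, 19.0]
gripper_width: 0.544
grip_force: 3.0
[[ 0.716  0.127  0.028]
 [ 0.668 -0.304  0.028]
 [ 0.387 -0.271  0.028]
 [ 0.434  0.159  0.028]] [np.float64(0.434), np.float64(0.284), np.float64(0.432), np.float64(0.284)]
0.232), 122, 188), 
0.236), 124, 192), 
0.24), 122, 189), 
0.244), 124, 169), 
0.248), 128, 156), 
t 8.9 pos [ 0.5632 -0.0418  0.1397] F [ 6.7 10.4 19.9] w 46.3 grip 3.1280019076075405 shift mm [-0.6 -4.4  7.2] turn -0.24712314566091764
```

```bash
python3 -m pendant '[[43,[0,-1.5,0],0],[40,[0,-3,0],0],[38,[0,-4,0],0],[34,[0,-4,0],0],[34,[0,-4,0],0],[30,[0,-4,0],0],[30,[0,-4,0],0],[30,[0,-4,0],0]]' 60|grep -E "force|width"; 
python3 - <<'E'
from m import *
c=capture("top");save(c,"top9.png");c=capture("side");save(c,"side9.png")
E
python3 led.py pics/top9.png | tail -1 | tr '(' '\n' | grep -E "^0.2[34]"; python3 tgt.py .243 -.0416 .004 -.034|tail -1
```

```text
contact_force: [19.8, 14.1, 24.0]
gripper_width: 0.409
grip_force: 59.3
[[ 0.716  0.127  0.028]
 [ 0.668 -0.304  0.028]
 [ 0.387 -0.271  0.028]
 [ 0.434  0.159  0.028]] [np.float64(0.434), np.float64(0.284), np.float64(0.432), np.float64(0.284)]
0.232), 123, 188), 
0.236), 123, 192), 
0.24), 123, 187), 
0.244), 124, 164), 
0.248), 128, 153), 
t 9.8 pos [ 0.5612 -0.0414  0.1411] F [17.6 13.  25.2] w 34.7 grip 59.15549267330789 shift mm [-0.9 -2.4  8.6] turn -0.2673339661068373
```

```bash
python3 -m pendant '[[30,[0,0.7,-0.7],0],[30,[0,1.5,-1.5],0],[30,[0,2,-2.5],0],[30,[0,2,-3],0],[30,[0,2,-3],0],[30,[0,2,-3],0]]' 80|grep -E "force|width"; 
python3 - <<'E'
from m import *
c=capture("top");save(c,"top10.png");c=capture("side");save(c,"side10.png")
a=cv2.imread("pics/side10.png")[140:230,300:400];b=cv2.imread("pics/top10.png")[125:215,285:385]
cv2.imwrite("pics/v10.png",cv2.resize(np.hstack([a,b]),None,fx=4,fy=4,interpolation=2))
E
python3 led.py pics/top10.png | tail -1 | tr '(' '\n' | grep -E "^0.2[34]"; python3 tgt.py .243 -.0416 .004 -.034|tail -1
```

```text
contact_force: [12.4, 12.4, 8.8]
gripper_width: 0.399
grip_force: 85.0
[[ 0.716  0.127  0.028]
 [ 0.668 -0.304  0.028]
 [ 0.387 -0.271  0.028]
 [ 0.434  0.159  0.028]] [np.float64(0.434), np.float64(0.284), np.float64(0.432), np.float64(0.284)]
0.232), 124, 188), 
0.236), 124, 192), 
0.24), 122, 186), 
0.244), 123, 161), 
0.248), 130, 151), 
t 10.5 pos [ 0.561  -0.0411  0.1412] F [15.2 13.1  8.4] w 34.1 grip 86.10077129384536 shift mm [-1.2 -2.1  8.7] turn -0.2552719405210849
```

View pics/v10.png

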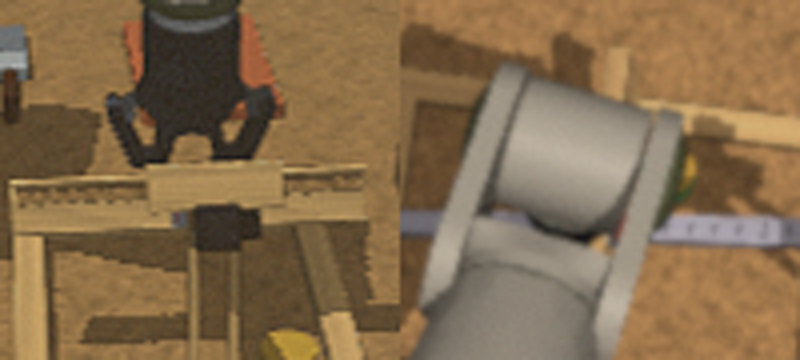

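```bash
python3 - <<'E' | tail -30
from m import *
for f in("top0","top10"):
    I=cv2.imread(f"pics/{f}.png").astype(int)
    print(f)
    for r in range(177,186): print(r,[tuple(I[r,c][::-1]) and f"{I[r,c,2]},{I[r,c,1]},{I[r,c,0]}" for c in range(333,346)])
for s in(.2375,.2495,.242):print(s,proj(T,[A+s*u+.0105*n]))
print("sleeve edge@.242",proj(T,[A+.242*u+.014*n, A+.244*u+.028*n]))
E
```

```text
[[ 0.716  0.127  0.028]
 [ 0.668 -0.304  0.028]
 [ 0.387 -0.271  0.028]
 [ 0.434  0.159  0.028]] [np.float64(0.434), np.float64(0.284), np.float64(0.432), np.float64(0.284)]
top0
177 ['162,124,87', '156,117,80', '148,112,76', '146,109,75', '147,109,75', '146,101,68', '150,98,62', '160,104,64', '168,114,73', '165,118,78', '166,124,81', '162,122,80', '159,119,80']
178 ['160,136,121', '157,135,119', '145,124,112', '142,120,110', '142,110,99', '154,89,73', '170,70,49', '179,73,49', '177,86,69', '165,114,99', '153,122,104', '151,124,108', '145,117,103']
179 ['166,156,160', '161,152,156', '156,147,152', '160,151,156', '163,138,142', '172,94,95', '185,54,50', '185,42,36', '179,85,87', '170,138,143', '165,152,157', '161,151,157', '155,144,150']
180 ['168,160,170', '150,144,153', '157,149,158', '167,159,167', '175,148,156', '181,99,102', '185,44,44', '187,40,41', '180,93,98', '173,151,158', '172,163,174', '170,161,171', '160,152,161']
181 ['165,158,167', '149,142,152', '162,154,163', '169,158,168', '175,146,155', '186,95,98', '190,45,40', '187,44,45', '183,102,106', '177,153,162', '174,166,17
[... 1942 characters left out ...]
0,73', '82,73,65', '82,63,58', '109,77,69', '147,119,107', '160,145,131', '160,151,134', '160,150,134', '161,153,136', '157,149,133']
184 ['81,65,43', '125,98,66', '155,125,90', '157,134,105', '113,102,91', '93,71,67', '118,91,83', '153,136,122', '163,151,136', '162,153,136', '162,151,136', '162,153,136', '160,151,136']
185 ['138,108,71', '176,136,92', '185,148,100', '164,137,105', '114,103,92', '95,82,80', '119,103,96', '154,145,129', '162,152,137', '161,152,136', '160,151,136', '159,150,133', '161,153,134']
0.2375 [[337.67591921 181.36545097]]
0.2495 [[341.066426   181.43298218]]
0.242 [[338.94330279 181.39070142]]
sleeve edge@.242 [[338.41623128 181.15890027]
 [336.8512694  180.23051204]]
```

The ledge edge ends at column 336.7, which puts the sleeve edge about 1.5–2 mm below the band's centre, well inside the 12 mm. The grip is 80 N, and the width fits a shut lever. I'm handing the job in.

```bash
python3 -c "
from workcell import workorder;print(workorder.sign_off())"
```

```text
the job is handed in; nothing more can be done
None
```

I raised the rest so its upper edge sits about 2 mm below the band's centre, within the 12 mm band, then pressed the lever shut and signed off with the gripper still holding at about 85 N; the arm hid the lever and the sleeve's edge, so "shut" is judged from the finger opening and "on the band" from the ledge.

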